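# Set the mixing stand's depth stop to the baking pan

## Robot

A 6-joint arm with a two-finger parallel gripper is mounted at the origin on the work surface. World frame = base frame: x ahead of the robot, y to its left, z up, the work surface at z = 0. Lengths are in m, angles in rad, forces in N, time in s.
With the tool pointing down it reaches from about 0.275 to 1 m from the base axis. Payload 8.4 kg.
Tool frame: the origin (TCP) lies on the centre line of the jaws, within the pads' length; the fingertips stand 17 mm ahead of it and the grasp point (between the pads) lies 2 mm behind it (bot.tcp_to_tips is the y of the fingertips in the tool frame, in m); y points along the fingers, z is the direction in which the jaws open and shut, and the axes are right-handed (so a half turn about y gives the same grasp; the last joint's range is limited). The gripper opens to 85 mm and grips with 20 to 120 N. Pads are 22 mm wide; open, the fingers measure 114 mm over their backs; the gripper's body (76 mm by 85 mm) begins 54 mm behind the grasp point. The pads swing forward as they close: fully open they stand 13 mm farther back than shut.
Start: joints at [-1.255, 0.353, 1.633, -0, 1.155, -0.002], TCP at [0.195, -0.594, 0.248] pointing down, gripper open.
Joint ranges: [-2.63, 2.63], [-0.92, 2.1], [0.06, 2.66], [-1.3, 4.44], [0, 2.69], [-3.02, 3.02]. Speed limits (rad/s): [2.22, 2.22, 2.79, 3.14, 3.14, 3.14].

## Interface

Orientations are given as a unit quaternion [x, y, z, w].
In Python, from workcell import bot, hand, kinematics, get_obs, vision, hand_in gives the robot as it stands. The module is installed in compiled form; this text tells all that it offers. Calls block until the motion is done:
- bot.reach(position, orientation): joint-space move of the TCP to a pose.
- bot.servo_line(position, ori=None, velocity=0.15): straight line of the TCP; ori=None keeps the orientation; velocity is the mean speed in m/s.
- bot.goto_joints(angles): joint-space move.
- hand.move_gripper(opening, strength=None): finger opening in m; strength is the grip in N (None keeps the last); returns when the fingers have stopped.
- bot.dwell(seconds).
- kinematics.solve_ik(position, orientation): joint angles nearest the present ones, or None.
- get_obs(): the state.
- vision.read_camera(name): name is "scene" or "top" or "wrist"; returns a dict with "frame" (384x512x3 uint8, red, green, blue), "intrinsics" (3x3 intrinsics, pixels), "view" (4x4, takes a point from world to camera coordinates). Camera axes: x right, y down, z forward; pixel columns grow to the right and rows downward; lengths in m; the calibration is good to about 2 mm. A picture is of the moment at which its call begins. There is no depth.
A pose or a line that the arm cannot do raises bot.IKError and nothing moves.
- hand_in(): hands the job in, once; it reports no verdict.
The state is a dict: "time_s": time; "joint_pos": joint angles; "joint_vel": joint speeds; "joint_efforts": joint torques, N m; "position": TCP position; "orientation": TCP orientation; "wrist_force": force on the tool from outside, world axes, zero at the start; "ft_torque": the same for the moment, N m; "gripper_width": finger opening in m.
Only numpy, scipy, OpenCV 4.12 (cv2) and the standard library are available. Lean on these libraries where they do the work, as an engineer would, in place of code of your own. Each camera call takes 0.05 s, during which the arm holds its last target.

## Task

Set the depth stop of the mixing stand to the baking pan that stands under it: push the yellow-headed stop rod straight down until its rubber foot rests on the pan's floor, and only then press the red clamp lever down flat to lock it. Leave the pan where it stands, and the stop down and the lever flat when you let go.

Things in the scene. Friction and masses are not known exactly. Their poses are not given: they have to be found in the camera images.
- stop_head (a point): centre of the top face of the depth stop's yellow round head (42 mm across, 14 mm thick). The stop is a 12 mm steel rod sliding straight up and down in the grey stand's arm (50 mm wide, top 140 mm above the counter). Its black foot's underside is 170 mm below this point, at the start 50 to 90 mm above the pan's floor. It takes about 3 N to push down and stays where it is left.
- pan_in (a point): centre of the inside floor of the aluminium baking pan (190 x 160 x 40 mm, open top, walls and floor 3 mm, 0.3 kg), which stands loose on the stand's 12 mm base plate, below the stop; its flat floor lies 15 mm above the counter. z points up.
- clamp_pad (a point): point on the upper face of the red clamp lever, 60 mm from its hinge (lever 83 mm long, 28 mm wide, 8 mm thick). The level hinge is on the arm's side, 35 mm from the rod's axis; the lever points away from the rod, sloping up at the start. Flat, its upper face is 150 mm above the counter. Push straight down at this point's starting place with 3 to 6 N; it stays where it is left.
- clamp (a joint): angle of the red clamp lever in rad: 0 = fully raised (46 degrees above level), 0.8 = flat and locked (its end stop). It starts between 0 and 0.2.
There are look-alikes about, which are no part of the job. Of the things like the part that bears pan_in, leave any that is brown, green or pink; of the rest the larger one is meant.

How it is judged:
On the way, in this order (a step that is already met when the one before it is completed fails the run):
1. the stop's foot is down on the pan's floor while the clamp lever is still raised (z of stop_head in the frame of pan_in below 0.174 m and value of joint clamp below 0.4 rad), for 0.2 s.
2. the clamp lever is pressed down flat (value of joint clamp above 0.63 rad), for 0.2 s.
At the end, for the whole second after the job is handed in: The stop's foot rests on the pan's floor (within 4 mm), the red clamp lever is flat (within about 10 degrees), and the pan stands level within 20 mm of where it was (z of stop_head in the frame of pan_in below 0.174 m and value of joint clamp above 0.63 rad and angle between pan_in's own z axis and vertical below 0.1 rad and distance of pan_in from where it was at the start of the episode below 0.02 m); the robot touches nothing.
It also fails if it takes over 37 s, if anything falls off the work surface, if the arm or the gripper's body presses on something with over 40 N, if the wrist force passes 120 N, or if a joint passes its speed limit or range.

## Working session

There is one attempt and no reset: what is moved stays moved. The work goes in short steps, each a Python script; the robot and the scene stay as the last script left them, time stands still between calls to the robot, and variables do not carry over. Pictures are saved under pics/ and viewed, and the job is handed in when it is done.

```bash
mkdir -p pics; python3 - <<'E'
from workcell import vision,get_obs
import cv2,pickle
d={}
for n in ["scene","top","wrist"]:
    r=vision.read_camera(n); d[n]=r
    cv2.imwrite(f"pics/{n}0.png",cv2.resize(r["frame"][:,:,::-1],(800,600),interpolation=cv2.INTER_CUBIC))
pickle.dump(d,open("cam0.pkl","wb"))
o=get_obs();print(o["time_s"],o["position"],o["orientation"],o["gripper_width"])
E
```

```text
0.15 [ 0.19519676 -0.59338935  0.24773076] [-0.1119625   0.69856263 -0.69782998  0.11183905] 0.08522657741895767
```

View pics/scene0.png

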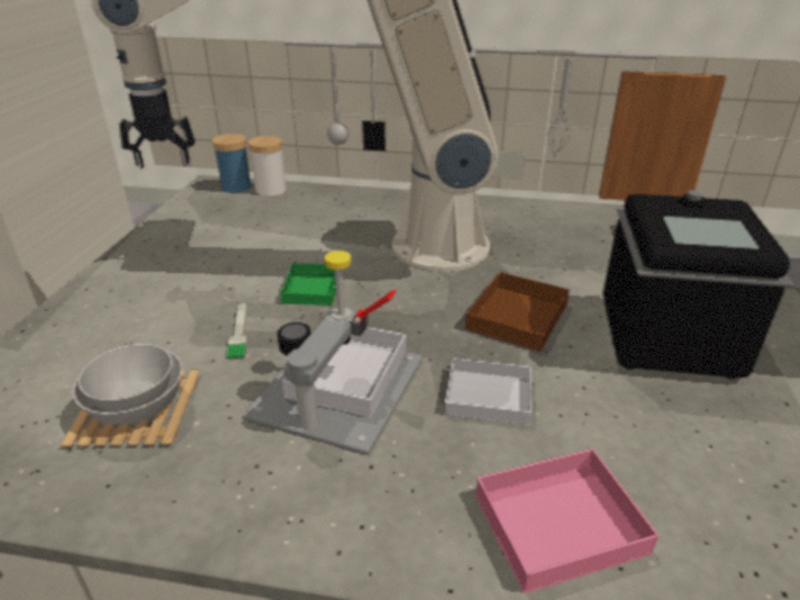

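View pics/top0.png

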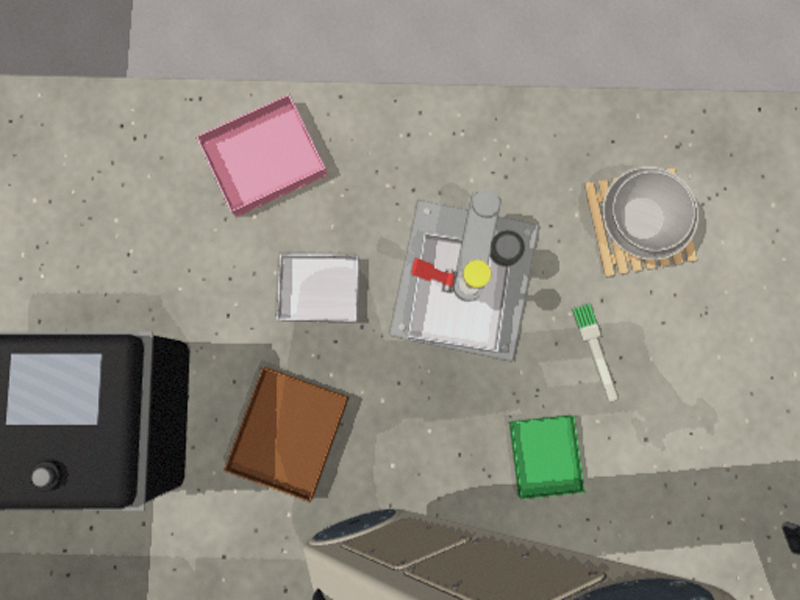

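The stand is in the middle. In the top view the head is at about (477,272) and the red lever runs from (453,280) to (413,268). I'll enlarge both views.

```bash
python3 - <<'E'
import cv2,pickle
d=pickle.load(open("cam0.pkl","rb"))
f=d["top"]["frame"][120:235,245:365,::-1]; print(f.shape)
cv2.imwrite("pics/topc.png",cv2.resize(f,None,fx=5,fy=5,interpolation=cv2.INTER_CUBIC))
f=d["scene"]["frame"][150:290,155:275,::-1]
cv2.imwrite("pics/scenec.png",cv2.resize(f,None,fx=4,fy=4,interpolation=cv2.INTER_CUBIC))
E
```

```text
(115, 120, 3)
```

View pics/topc.png

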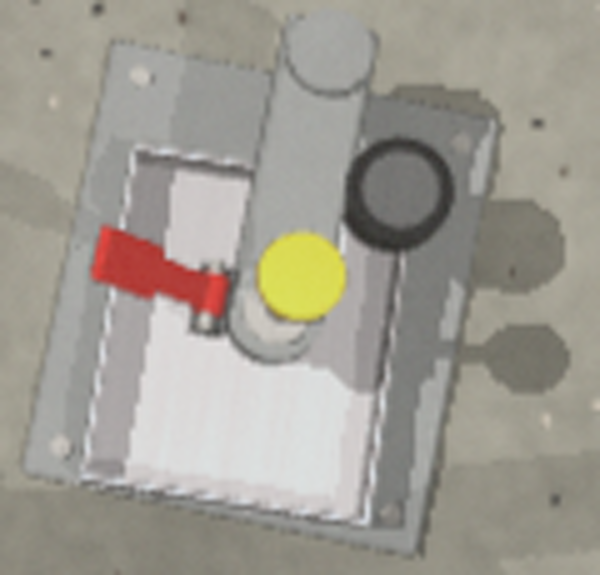

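View pics/scenec.png

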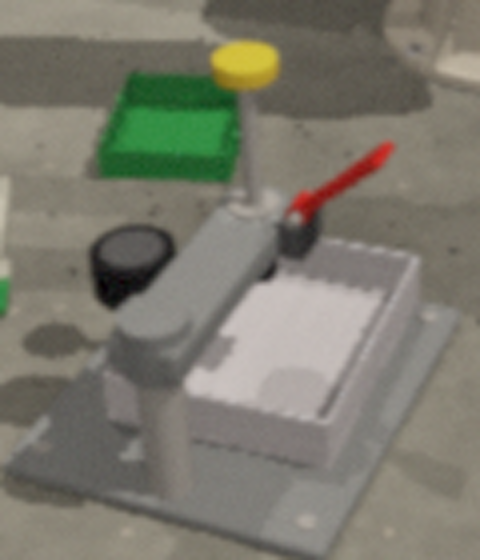

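```bash
cat > h.py <<'E'
import numpy as np,cv2
def P(c): return c["intrinsics"]@c["view"][:3]
def tri(a,pa,b,pb):
    X=cv2.triangulatePoints(P(a),P(b),np.array(pa,float).reshape(2,1),np.array(pb,float).reshape(2,1)).ravel();X=X[:3]/X[3]
    for c,p in((a,pa),(b,pb)):
        q=P(c)@np.r_[X,1]; print(" res",(q[:2]/q[2]-p).round(2))
    return X
def proj(c,X):
    q=P(c)@np.r_[X,1]; return q[:2]/q[2]
def ray(c,p,z):
    R=c["view"][:3,:3];t=c["view"][:3,3];o=-R.T@t;d=R.T@np.linalg.inv(c["intrinsics"])@np.r_[p,1];return o+d*(z-o[2])/d[2]
E
python3 - <<'E'
from h import *
import pickle
d=pickle.load(open("cam0.pkl","rb"));T=d["top"];S=d["scene"]
t=lambda x,y:((x+.5)/5-.5+245,(y+.5)/5-.5+120)
s=lambda x,y:((x+.5)/4-.5+155,(y+.5)/4-.5+150)
H=tri(T,t(302,276),S,s(245,58));print("head",H)
tip=tri(T,t(102,252),S,s(388,150));print("tip",tip)
hin=tri(T,t(215,293),S,s(300,208));print("hinge",hin)
# arm dir at z=.14
a=ray(T,t(330,50),.14);b=ray(T,t(270,315),.14);print("arm",a,b)
u=(b-a)[:2];u/=np.linalg.norm(u);print(u)
for c in [(135,150),(85,480),(365,522),(400,200)]: print("pan rim",ray(T,t(*c),.055))
print("blk",ray(T,t(400,195),.1),tri(T,t(400,193),S,s(135,248)))
print("lever dir",(tip-H)[:2]/np.linalg.norm((tip-H)[:2]))
E
```

```text
res [ 0.11 -0.02]
 res [0.12 0.01]
head [ 0.53618196 -0.10783016  0.25218635]
 res [-0.47  0.07]
 res [-0.55 -0.03]
tip [ 0.5533164  -0.01496034  0.20458881]
 res [-0.09  0.02]
 res [-0.11 -0.01]
hinge [ 0.54381814 -0.07530299  0.14662935]
arm [ 0.67465367 -0.13427903  0.14      ] [ 0.5341689  -0.10442617  0.14      ]
[-0.97815907  0.20785773]
pan rim [ 0.63809624 -0.03668109  0.055     ]
pan rim [ 0.45300969 -0.01274446  0.055     ]
pan rim [ 0.43372479 -0.16616844  0.055     ]
pan rim [ 0.61324144 -0.18484476  0.055     ]
 res [-0.04  0.01]
 res [-0.05 -0.01]
blk [ 0.60677128 -0.17751164  0.1       ] [ 0.59918909 -0.17062791  0.14160067]
lever dir [0.18143732 0.98340251]
```

Triangulation gives head ≈ (0.536, -0.108, 0.252), arm direction u ≈ (-0.978, 0.208) and lever rising to z ≈ 0.205 along (0.2, 0.98). I'll close the gripper with the jaw axis along the arm, then go above the head.

```bash
cat >> h.py <<'E'
from scipy.spatial.transform import Rotation as Ro
H=np.array([0.5362,-0.1078]);U=np.array([-0.9782,0.2079]);V=np.array([0.199,0.980])
def ori(s):
    y=np.array([0,0,-1.]);z=s*np.r_[U,0];z/=np.linalg.norm(z)
    return Ro.from_matrix(np.c_[np.cross(y,z),y,z]).as_quat()
E
python3 - <<'E'
from h import *
from workcell import *
import pickle
tt=bot.tcp_to_tips;print(tt)
for s in(1,-1): print(s,kinematics.solve_ik(np.r_[H,.30+.017],ori(s)),get_obs()["joint_pos"])
q={s:kinematics.solve_ik(np.r_[H,.317],ori(s)) for s in(1,-1)}
s=min((s for s in q if q[s] is not None),key=lambda s:abs(q[s]-get_obs()["joint_pos"]).max());print("s",s)
open("s.txt","w").write(str(s))
hand.move_gripper(0.0)
bot.reach(np.r_[H,.28+tt],ori(s))
o=get_obs();print(o["time_s"],o["position"],o["wrist_force"],o["gripper_width"])
r=vision.read_camera("scene");w=vision.read_camera("top")
a=cv2.resize(r["frame"][60:280,130:300],None,fx=2.5,fy=2.5);b=cv2.resize(w["frame"][120:232,245:395],(400,300))
c=np.zeros((550,830,3),np.uint8);c[:a.shape[0],:a.shape[1]]=a;c[:300,430:830]=b
cv2.imwrite("pics/a1.png",c[:,:800,::-1])
E
```

```text
0.017
1 None [-1.25538948e+00  3.53512701e-01  1.63393666e+00 -1.19829691e-05
  1.15519395e+00 -2.42771537e-03]
-1 [-2.01142166e-01  1.70162909e-01  1.72102058e+00 -4.44089210e-16
  1.25040917e+00  8.27501598e-03] [-1.25538948e+00  3.53512701e-01  1.63393666e+00 -1.19829691e-05
  1.15519395e+00 -2.42771537e-03]
s -1
3.05 [ 0.53610094 -0.10856752  0.29690402] [-0.18212617 -0.5753564   0.05558797] -0.0001629188391804808
```

View pics/a1.png

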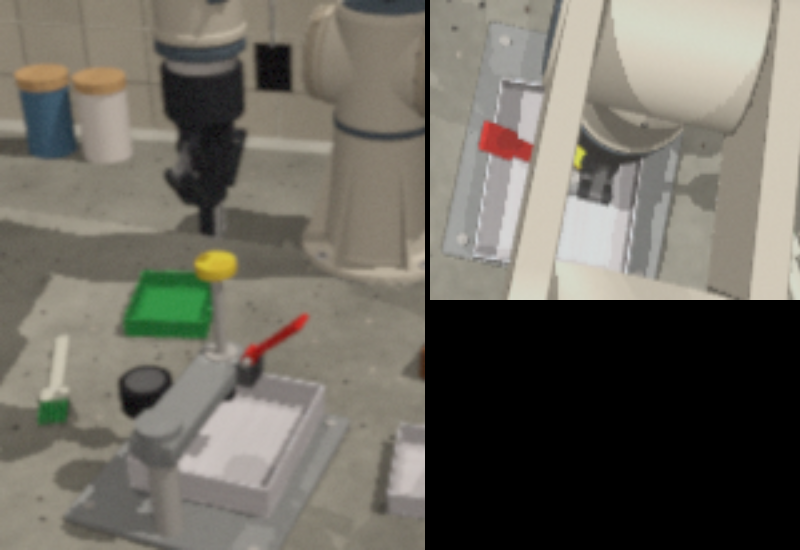

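The closed fingertips at (210,230) hang right above the yellow head at (216,257). I'll push down with force checks.

```bash
python3 - <<'E'
from h import *
from workcell import *
s=int(open("s.txt").read());tt=bot.tcp_to_tips
def go(z,v):
    bot.servo_line(np.r_[H,z+tt],ori(s),velocity=v);o=get_obs()
    print(round(o["time_s"],2),round(z,4),(o["position"][2]-tt).round(4),o["wrist_force"].round(1));return o
go(.256,.1);go(.24,.05);go(.22,.08);go(.197,.08)
z=.194
while z>.172:
    o=go(z,.03)
    if o["wrist_force"][2]>14: break
    z-=.0015
E
```

```text
3.54 0.256 0.2556 [-0.4 -0.9  0.8]
4.01 0.24 0.2396 [-0.4  0.2  0.1]
4.41 0.22 0.2195 [-0.7  0.2 -0.1]
4.84 0.197 0.1965 [-0.1 -1.1 -0.1]
5.09 0.194 0.194 [-0.2 -0.   0.2]
5.34 0.1925 0.1925 [ 0.7 -0.1  0.8]
5.59 0.191 0.1909 [-0.3  0.2 -0.1]
5.84 0.1895 0.1894 [-0.4 -0.6  1.1]
6.09 0.188 0.1878 [-0.   0.   0.3]
6.34 0.1865 0.1863 [-0.  -0.4  0.3]
6.59 0.185 0.1851 [-0.5  0.5  3.3]
6.84 0.1835 0.185 [-5.4  0.  17.9]
```

It hit hard contact at tip height 0.185, exactly the predicted bottom. I'll back off and verify.

```bash
python3 - <<'E'
from h import *
from workcell import *
s=int(open("s.txt").read());tt=bot.tcp_to_tips
bot.dwell(.3);print(get_obs()["wrist_force"])
bot.servo_line(np.r_[H,.235+tt],ori(s),velocity=.15)
C=H+.075*V
bot.servo_line(np.r_[C,.235+tt],ori(s),velocity=.15)
print(get_obs()["time_s"])
r=vision.read_camera("scene")
cv2.imwrite("pics/a2.png",cv2.resize(r["frame"][90:290,150:310,::-1],None,fx=3,fy=3,interpolation=cv2.INTER_CUBIC))
print([((proj(r,np.r_[H,z])-[150,90])*3).round() for z in(.185,.171)])
E
```

```text
[-6.62471186  1.29488243 16.58068064]
8.2833
[array([203., 290.]), array([203., 303.])]
```

View pics/a2.png

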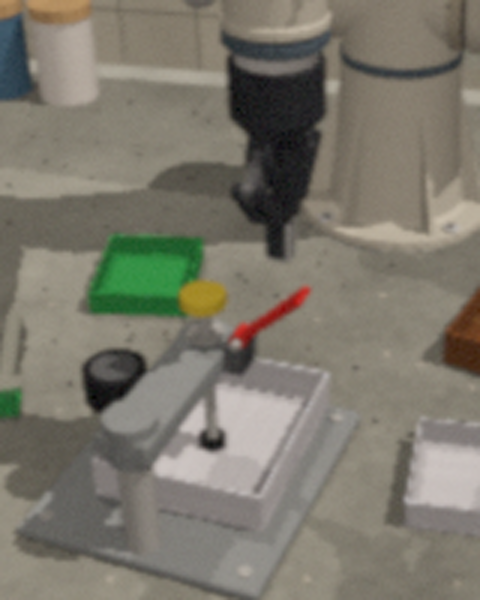

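The head sits at (203,292), within 2 px of the prediction for z=0.185, with the foot on the pan floor at (210,438). The fingertips hang over the red lever, which is still raised. Now I'll press the lever.

```bash
python3 - <<'E'
from h import *
from workcell import *
s=int(open("s.txt").read());tt=bot.tcp_to_tips;C=H+.075*V
def go(z,v):
    bot.servo_line(np.r_[C,z+tt],ori(s),velocity=v);o=get_obs()
    print(round(o["time_s"],2),round(z,4),(o["position"][2]-tt).round(4),o["wrist_force"].round(1));return o
go(.2,.1);go(.18,.05);go(.165,.05);go(.155,.04)
z=.153
while z>.144:
    o=go(z,.03)
    if o["wrist_force"][2]>14: break
    z-=.0015
bot.dwell(.3);print(get_obs()["wrist_force"])
bot.servo_line(np.r_[C,.26+tt],ori(s),velocity=.15)
bot.servo_line(np.r_[C[0]-.1,C[1]+.1,.30+tt],ori(s),velocity=.2)
o=get_obs();print(o["time_s"],o["wrist_force"])
r=vision.read_camera("scene");t=vision.read_camera("top")
cv2.imwrite("pics/a3.png",cv2.resize(r["frame"][90:290,150:310,::-1],None,fx=3,fy=3,interpolation=cv2.INTER_CUBIC))
cv2.imwrite("pics/a3t.png",cv2.resize(t["frame"][120:235,245:365,::-1],None,fx=5,fy=5,interpolation=cv2.INTER_CUBIC))
e=H+.118*V
print(((proj(r,np.r_[e,.148])-[150,90])*3).round(),((proj(r,np.r_[H,.185])-[150,90])*3).round())
E
```

```text
8.83 0.2 0.1999 [-0.1  0.8  0.9]
9.38 0.18 0.1796 [ 0.5 -0.2 -0.5]
9.83 0.165 0.1644 [-0.7 -0.2 -1. ]
10.23 0.155 0.1546 [ 0.7 -0.5  1. ]
10.48 0.153 0.1529 [-0.8  0.2  0.1]
10.73 0.1515 0.1514 [ 1.3 -0.  -0.5]
10.98 0.15 0.15 [-0.  -0.1  2.1]
11.23 0.1485 0.1498 [-5.3  0.9 15.9]
[-4.84676273  1.59750766 15.73946698]
13.3083 [0.02842274 0.1094445  0.30150175]
[329. 353.] [203. 290.]
```

View pics/a3.png

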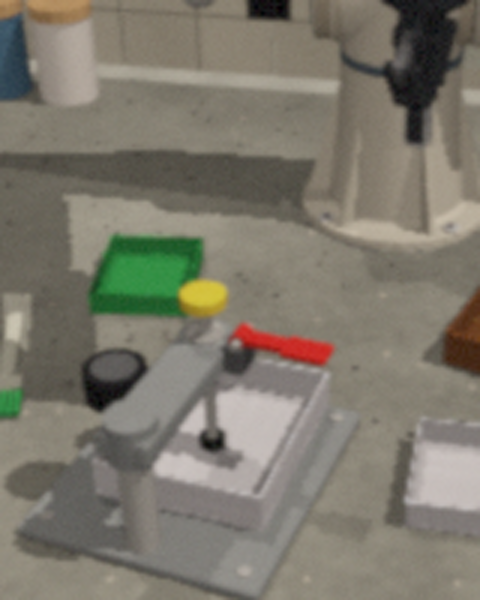

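View pics/a3t.png

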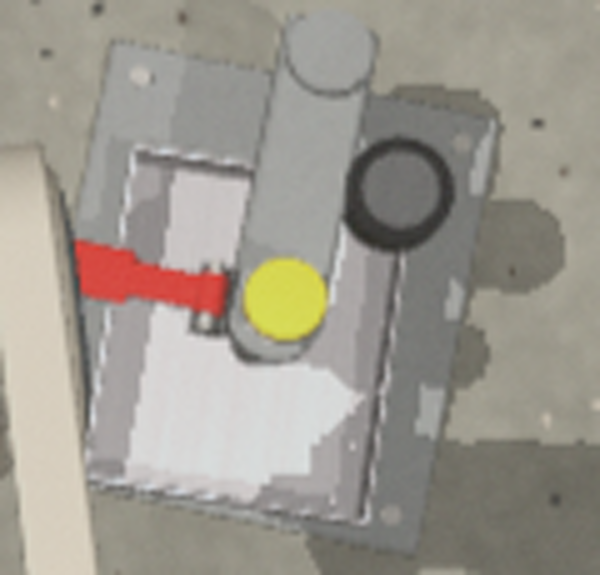

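The lever lies flat, its tip at (330,353) as predicted. The stop is down, the pan corners are unchanged from the first picture, and the robot is clear.

```bash
python3 -c "
from workcell import *
hand_in()"
```

```text
the job is handed in; nothing more can be done
```

I set the depth stop on the pan's floor, then pressed the clamp lever flat, and handed the job in at about 13.4 s of the 37 s allowed. `hand_in()` gives no verdict, so what follows rests on my own checks.

- **Stop:** I pushed the head down with closed fingers until firm contact (about 17 N) at a head height of 0.185 m, which is exactly where the foot should meet the floor. A picture taken before I touched the lever showed the foot on the floor and the lever still raised.
- **Lever:** I pressed it down until firm contact (about 16 N) at 0.150 m, its stated flat height. In the last picture its tip is within a pixel or so of where it should be when flat.
- **Final state:** The stop was still down and the pan had not visibly moved. The gripper was well clear, with wrist force near zero.

No check failed. While the rod and lever were moving, the force readings were near zero rather than the expected 3 N or so. They were taken with the arm at rest between steps, so I relied on the end contacts and the pictures instead.

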